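# Load the conditioning plate with trayed sample pots

### The arm

A 7-joint arm with a two-finger parallel gripper is mounted at the origin on the work surface. World frame = base frame: x ahead of the robot, y to its left, z up, the work surface at z = 0. Lengths are in m, angles in rad, forces in N, time in s.
With the tool pointing down it reaches from about 0.4 to 0.875 m from the base axis. Payload 6.5 kg.
Tool frame: the origin (TCP) lies at the very end of the fingers, on their centre line; the grasp point (between the pads) lies 19 mm behind it; z points along the fingers, y is the line along which they close (so a half turn about z gives the same grasp; the last joint's range is limited). The gripper opens to 88 mm and grips with 3 to 60 N. Pads are 18 mm wide; open, the fingers measure 123 mm over their backs; the gripper's body (75 mm by 187 mm) begins 45 mm behind the grasp point.
Start: joints at [1.213, 0.536, -0.004, 1.538, 0.003, 1.067, -0.071], TCP at [0.187, -0.623, 0.239] pointing down, gripper open.
Joint ranges: [-2.7, 2.7], [-0.37, 2.16], [-1.27, 1.26], [0.24, 2.4], [-1.31, 4.45], [0.19, 1.91], [-2.76, 2.76]. Speed limits (rad/s): [2.39, 2.39, 3.14, 3.14, 3.14, 3.14, 3.14].

### API

Orientations are given as [roll, pitch, yaw] about the fixed x, y, z axes, in that order (R = Rz(yaw) Ry(pitch) Rx(roll)).
In Python, from rig import manip gives the robot as it stands. The module is installed in compiled form; this text tells all that it offers. Calls block until the motion is done:
- manip.move_pose(position, orientation): joint-space move of the TCP to a pose.
- manip.line_to(position, frame=None, v=0.15): straight line of the TCP; frame=None keeps the orientation; v is the mean speed in m/s.
- manip.move_j(angles): joint-space move.
- manip.open() and manip.grasp(effort=None): open the fingers fully, or close them until they stop; effort is the grip in N (None keeps the last).
- manip.pause(seconds).
- manip.ik(position, orientation): joint angles nearest the present ones, or None.
- manip.sense(): the state.
- manip.get_image(name): name is "side" or "top" or "wrist"; returns a dict with "img" (420x560x3 uint8, blue, green, red), "z_map" (420x560 float32, m along the optical axis (not along the pixel's ray), 0 where there is no reading), "vfov" (degrees; the focal length in pixels is half the picture's height over the tangent of half this angle, whatever the lens; pixels are square), "cx", "cy" (the principal point, pixels), "D" ([k1, k2, p1, p2, k3] as OpenCV has them; the pictures are not rectified), "rvec" (rotation vector, rad) and "tvec" (3), from world to camera coordinates, as OpenCV has them. Camera axes: x right, y down, z forward; pixel columns grow to the right and rows downward; lengths in m; the calibration is good to about 2 mm. A picture is of the moment at which its call begins.
A pose or a line that the arm cannot do raises manip.PlanningError and nothing moves.
- manip.close_job(): hands the job in; it is judged then, once.
The state is a dict: "clock": time; "joint_pos": joint angles; "joint_vel": joint speeds; "joint_torque": joint torques, N m; "tool_pos": TCP position; "ee_rot": TCP orientation; "wrist_force": force on the tool from outside, world axes, zero at the start; "wrist_torque": the same for the moment, N m; "grip_width": opening from 0.0 (shut) to 1.0 (fully open); "gripper_force": force on a finger pad.
Only numpy, scipy, OpenCV 4.12 (cv2) and the standard library are available. Lean on these libraries where they do the work, as an engineer would, in place of code of your own. Each camera call takes 0.05 s, during which the arm holds its last target. There are 200 camera calls.

### The job

Get the conditioning plate ready: first take the amber jar that was left on it and stand it upright on the round cork coaster; then, for every steel pot in the bin, lift one blue tray off the nested stack (one at a time, without dragging the next one up), set it flat and squarely inside one of the plate's outlined bays, long side along the row, and stand a pot upright in it, leaving trays that are not needed in the stack. Once every pot is in its own tray on the plate, switch the plate on by pushing the red lever fully over, away from the robot; leave the other things on the bench alone.

Things in the scene. Friction and masses are not known exactly. Their poses are not given: they have to be found in the camera images.
- plate: Fixed dark steel conditioning plate, 120 mm (its x) by 400 mm (its y), 20 mm thick, with three white-outlined bays in a row along y; origin at the centre of its underside, on the bench. At its right end (its -y) stands a small white block with the red lever.
- bay1 (a point): Centre of bay 1 on the plate's top face, 20 mm above the bench; bays lie along the plate's y at +130, 0 and -130 mm from its centre (bay1, bay2, bay3). Each outline is 84 mm (plate x) by 116 mm (plate y): a tray belongs in it with its long side (tray x) along the plate's y, either way round.
- bay2 (a point): Centre of bay 2 on the plate's top face, 20 mm above the bench; bays lie along the plate's y at +130, 0 and -130 mm from its centre (bay1, bay2, bay3). Each outline is 84 mm (plate x) by 116 mm (plate y): a tray belongs in it with its long side (tray x) along the plate's y, either way round.
- bay3 (a point): Centre of bay 3 on the plate's top face, 20 mm above the bench; bays lie along the plate's y at +130, 0 and -130 mm from its centre (bay1, bay2, bay3). Each outline is 84 mm (plate x) by 116 mm (plate y): a tray belongs in it with its long side (tray x) along the plate's y, either way round.
- lever (a joint): Switch lever of the plate, rad: 0 = off, leaning toward the robot (plate -x); 1.0 = fully over, leaning away (plate +x). Pivot 235 mm to the right (plate -y) of the plate's centre, 34 mm above the bench, axis along plate y; 10 mm rod, 80 mm long, red ball 26 mm in diameter at its end. Needs about 1 N at the ball; stays where left.
- lever_tip (a point): Centre of the lever's red ball; 104 mm above the bench and 38 mm before the pivot (plate -x) when off, 114 mm high at mid-travel, 38 mm beyond the pivot when fully over.
- stack_base: Fixed grey base block, 130 x 100 x 10 mm, under the nested stack of four trays; origin at the centre of its underside.
- tray1: Lowest blue tray of the stack; it always stays there. All four are alike: 100 mm long (x), 68 mm wide (y), 30 mm tall, 0.09 kg, origin at the centre of the underside, z up. Upright rim band round the top, 3 mm thick, 20 to 30 mm above the underside, 68 mm across outside along y: grip it there. Below it the walls slope inward.
- tray2: Blue tray, second from below, like tray1. Inside, 2.5 mm above the underside: clear floor 47 mm wide (y), 63 mm long (x) between two end ledges that reach 18 mm above the underside. Trays nest on these ledges, 18 mm apart, with 2 mm of sideways play.
- tray3: Blue tray, third from below, like tray1. When nested, the next tray's rim top is 12 mm above this one's underside, 8 mm below this one's rim band: fingertips that reach lower than that pinch both trays and drag the next one up.
- tray4: Blue tray on top of the stack at the start, like tray1; nested all square with the stack base, long side along its x.
- bin: Fixed white open bin, 150 mm (its x) by 210 mm (its y) outside, 32 mm tall, walls and floor 4 mm; origin at the centre of its underside. The pots stand in it, at least about 55 mm apart along its y, and stick out above its rim.
- pot1: Steel sample pot, a closed upright cylinder 40 mm in diameter and 55 mm tall, 0.16 kg; there may be two or three of them in this run, standing in the bin at the start. Origin: centre of its underside, z up its axis.
- pot2: Steel sample pot, a closed upright cylinder 40 mm in diameter and 55 mm tall, 0.16 kg; there may be two or three of them in this run, standing in the bin at the start. Origin: centre of its underside, z up its axis.
- pot3: Steel sample pot, a closed upright cylinder 40 mm in diameter and 55 mm tall, 0.16 kg; there may be two or three of them in this run, standing in the bin at the start. Origin: centre of its underside, z up its axis.
- jar: Squat amber glass jar with a white cap and a paper label, left standing on the plate: a plain cylinder 64 mm in diameter and 60 mm tall, 0.25 kg, heavy at the bottom. Origin: centre of its underside, z up.
- coaster: Fixed round cork coaster, 110 mm in diameter, 6 mm thick; origin at the centre of its underside.
- solvent: Bystander: amber bottle with a blue cap, 68 mm in diameter, 160 mm tall. Leave it alone.
- washjar: Bystander: white jar with a red cap, 64 mm in diameter, 100 mm tall. Leave it alone.
- beaker: Bystander: clear plastic beaker, 72 mm across the mouth, 90 mm tall. Leave it alone.
- spatula: Bystander: spatula, 170 mm long. Leave it alone.

How it is judged:
On the way, in this order (a step that is already met when the one before it is completed fails the run):
1. the jar stands upright on the cork coaster (horizontal distance between jar and coaster below 0.023 m and angle between jar's own z axis and vertical below 0.1 rad and height (world z) of jar below 0.012 m and linear speed of jar below 0.03 m/s), for 0.2 s.
2. every pot stands in its own tray in a bay of the plate, with the lever still off (angle between each of pot1, pot2, pot3's own z axis and vertical below 0.1 rad and linear speed of each of pot1, pot2, pot3 below 0.03 m/s and ((horizontal distance between pot1 and tray2 below 0.02 m and z of pot1 in the frame of tray2 between -0.002 and 0.01 m and (horizontal distance between tray2 and bay1 below 0.014 m or horizontal distance between tray2 and bay2 below 0.014 m or horizontal distance between tray2 and bay3 below 0.014 m) and angle between the x axis of tray2 and the y axis of plate, either way round below 0.2 rad and height (world z) of tray2 between 0.014 and 0.026 m and angle between tray2's own z axis and vertical below 0.06 rad) or (horizontal distance between pot1 and tray3 below 0.02 m and z of pot1 in the frame of tray3 between -0.002 and 0.01 m and (horizontal distance between tray3 and bay1 below 0.014 m or horizontal distance between tray3 and bay2 below 0.014 m or horizontal distance between tray3 and bay3 below 0.014 m) and angle between the x axis of tray3 and the y axis of plate, either way round below 0.2 rad and height (world z) of tray3 between 0.014 and 0.026 m and angle between tray3's own z axis and vertical below 0.06 rad) or (horizontal distance between pot1 and tray4 below 0.02 m and z of pot1 in the frame of tray4 between -0.002 and 0.01 m and (horizontal distance between tray4 and bay1 below 0.014 m or horizontal distance between tray4 and bay2 below 0.014 m or horizontal distance between tray4 and bay3 below 0.014 m) and angle between the x axis of tray4 and the y axis of plate, either way round below 0.2 rad and height (world z) of tray4 between 0.014 and 0.026 m and angle between tray4's own z axis and vertical below 0.06 rad)) and ((horizontal distance between pot2 and tray2 below 0.02 m and z of pot2 in the frame of tray2 between -0.002 and 0.01 m and (horizontal distance between tray2 and bay1 below 0.014 m or horizontal distance between tray2 and bay2 below 0.014 m or horizontal distance between tray2 and bay3 below 0.014 m) and angle between the x axis of tray2 and the y axis of plate, either way round below 0.2 rad and height (world z) of tray2 between 0.014 and 0.026 m and angle between tray2's own z axis and vertical below 0.06 rad) or (horizontal distance between pot2 and tray3 below 0.02 m and z of pot2 in the frame of tray3 between -0.002 and 0.01 m and (horizontal distance between tray3 and bay1 below 0.014 m or horizontal distance between tray3 and bay2 below 0.014 m or horizontal distance between tray3 and bay3 below 0.014 m) and angle between the x axis of tray3 and the y axis of plate, either way round below 0.2 rad and height (world z) of tray3 between 0.014 and 0.026 m and angle between tray3's own z axis and vertical below 0.06 rad) or (horizontal distance between pot2 and tray4 below 0.02 m and z of pot2 in the frame of tray4 between -0.002 and 0.01 m and (horizontal distance between tray4 and bay1 below 0.014 m or horizontal distance between tray4 and bay2 below 0.014 m or horizontal distance between tray4 and bay3 below 0.014 m) and angle between the x axis of tray4 and the y axis of plate, either way round below 0.2 rad and height (world z) of tray4 between 0.014 and 0.026 m and angle between tray4's own z axis and vertical below 0.06 rad)) and ((horizontal distance between pot3 and tray2 below 0.02 m and z of pot3 in the frame of tray2 between -0.002 and 0.01 m and (horizontal distance between tray2 and bay1 below 0.014 m or horizontal distance between tray2 and bay2 below 0.014 m or horizontal distance between tray2 and bay3 below 0.014 m) and angle between the x axis of tray2 and the y axis of plate, either way round below 0.2 rad and height (world z) of tray2 between 0.014 and 0.026 m and angle between tray2's own z axis and vertical below 0.06 rad) or (horizontal distance between pot3 and tray3 below 0.02 m and z of pot3 in the frame of tray3 between -0.002 and 0.01 m and (horizontal distance between tray3 and bay1 below 0.014 m or horizontal distance between tray3 and bay2 below 0.014 m or horizontal distance between tray3 and bay3 below 0.014 m) and angle between the x axis of tray3 and the y axis of plate, either way round below 0.2 rad and height (world z) of tray3 between 0.014 and 0.026 m and angle between tray3's own z axis and vertical below 0.06 rad) or (horizontal distance between pot3 and tray4 below 0.02 m and z of pot3 in the frame of tray4 between -0.002 and 0.01 m and (horizontal distance between tray4 and bay1 below 0.014 m or horizontal distance between tray4 and bay2 below 0.014 m or horizontal distance between tray4 and bay3 below 0.014 m) and angle between the x axis of tray4 and the y axis of plate, either way round below 0.2 rad and height (world z) of tray4 between 0.014 and 0.026 m and angle between tray4's own z axis and vertical below 0.06 rad)) and horizontal distance between pot1 and pot2 above 0.08 m and horizontal distance between each of pot1, pot2 and pot3 above 0.08 m and value of joint lever below 0.3 rad), for 0.2 s.
3. the lever is pushed fully over (value of joint lever above 0.85 rad), for 0.2 s.
At the end, for the whole second after the job is handed in: Jar upright on the coaster (23 mm); every pot upright in its own tray; those trays flat on the plate, within 14 mm of a bay centre, long side within 0.2 rad of the row; unneeded trays still nested on the stack base; lever past 0.85 rad; all at rest (all of step 1 and angle between each of pot1, pot2, pot3's own z axis and vertical below 0.1 rad and linear speed of each of pot1, pot2, pot3 below 0.03 m/s and ((horizontal distance between pot1 and tray2 below 0.02 m and z of pot1 in the frame of tray2 between -0.002 and 0.01 m and (horizontal distance between tray2 and bay1 below 0.014 m or horizontal distance between tray2 and bay2 below 0.014 m or horizontal distance between tray2 and bay3 below 0.014 m) and angle between the x axis of tray2 and the y axis of plate, either way round below 0.2 rad and height (world z) of tray2 between 0.014 and 0.026 m and angle between tray2's own z axis and vertical below 0.06 rad) or (horizontal distance between pot1 and tray3 below 0.02 m and z of pot1 in the frame of tray3 between -0.002 and 0.01 m and (horizontal distance between tray3 and bay1 below 0.014 m or horizontal distance between tray3 and bay2 below 0.014 m or horizontal distance between tray3 and bay3 below 0.014 m) and angle between the x axis of tray3 and the y axis of plate, either way round below 0.2 rad and height (world z) of tray3 between 0.014 and 0.026 m and angle between tray3's own z axis and vertical below 0.06 rad) or (horizontal distance between pot1 and tray4 below 0.02 m and z of pot1 in the frame of tray4 between -0.002 and 0.01 m and (horizontal distance between tray4 and bay1 below 0.014 m or horizontal distance between tray4 and bay2 below 0.014 m or horizontal distance between tray4 and bay3 below 0.014 m) and angle between the x axis of tray4 and the y axis of plate, either way round below 0.2 rad and height (world z) of tray4 between 0.014 and 0.026 m and angle between tray4's own z axis and vertical below 0.06 rad)) and ((horizontal distance between pot2 and tray2 below 0.02 m and z of pot2 in the frame of tray2 between -0.002 and 0.01 m and (horizontal distance between tray2 and bay1 below 0.014 m or horizontal distance between tray2 and bay2 below 0.014 m or horizontal distance between tray2 and bay3 below 0.014 m) and angle between the x axis of tray2 and the y axis of plate, either way round below 0.2 rad and height (world z) of tray2 between 0.014 and 0.026 m and angle between tray2's own z axis and vertical below 0.06 rad) or (horizontal distance between pot2 and tray3 below 0.02 m and z of pot2 in the frame of tray3 between -0.002 and 0.01 m and (horizontal distance between tray3 and bay1 below 0.014 m or horizontal distance between tray3 and bay2 below 0.014 m or horizontal distance between tray3 and bay3 below 0.014 m) and angle between the x axis of tray3 and the y axis of plate, either way round below 0.2 rad and height (world z) of tray3 between 0.014 and 0.026 m and angle between tray3's own z axis and vertical below 0.06 rad) or (horizontal distance between pot2 and tray4 below 0.02 m and z of pot2 in the frame of tray4 between -0.002 and 0.01 m and (horizontal distance between tray4 and bay1 below 0.014 m or horizontal distance between tray4 and bay2 below 0.014 m or horizontal distance between tray4 and bay3 below 0.014 m) and angle between the x axis of tray4 and the y axis of plate, either way round below 0.2 rad and height (world z) of tray4 between 0.014 and 0.026 m and angle between tray4's own z axis and vertical below 0.06 rad)) and ((horizontal distance between pot3 and tray2 below 0.02 m and z of pot3 in the frame of tray2 between -0.002 and 0.01 m and (horizontal distance between tray2 and bay1 below 0.014 m or horizontal distance between tray2 and bay2 below 0.014 m or horizontal distance between tray2 and bay3 below 0.014 m) and angle between the x axis of tray2 and the y axis of plate, either way round below 0.2 rad and height (world z) of tray2 between 0.014 and 0.026 m and angle between tray2's own z axis and vertical below 0.06 rad) or (horizontal distance between pot3 and tray3 below 0.02 m and z of pot3 in the frame of tray3 between -0.002 and 0.01 m and (horizontal distance between tray3 and bay1 below 0.014 m or horizontal distance between tray3 and bay2 below 0.014 m or horizontal distance between tray3 and bay3 below 0.014 m) and angle between the x axis of tray3 and the y axis of plate, either way round below 0.2 rad and height (world z) of tray3 between 0.014 and 0.026 m and angle between tray3's own z axis and vertical below 0.06 rad) or (horizontal distance between pot3 and tray4 below 0.02 m and z of pot3 in the frame of tray4 between -0.002 and 0.01 m and (horizontal distance between tray4 and bay1 below 0.014 m or horizontal distance between tray4 and bay2 below 0.014 m or horizontal distance between tray4 and bay3 below 0.014 m) and angle between the x axis of tray4 and the y axis of plate, either way round below 0.2 rad and height (world z) of tray4 between 0.014 and 0.026 m and angle between tray4's own z axis and vertical below 0.06 rad)) and horizontal distance between pot1 and pot2 above 0.08 m and horizontal distance between each of pot1, pot2 and pot3 above 0.08 m and ((horizontal distance between tray2 and stack_base below 0.02 m and height (world z) of tray2 below 0.035 m and angle between tray2's own z axis and vertical below 0.1 rad) or (horizontal distance between pot1 and tray2 below 0.02 m and z of pot1 in the frame of tray2 between -0.002 and 0.01 m) or (horizontal distance between pot2 and tray2 below 0.02 m and z of pot2 in the frame of tray2 between -0.002 and 0.01 m) or (horizontal distance between pot3 and tray2 below 0.02 m and z of pot3 in the frame of tray2 between -0.002 and 0.01 m)) and ((horizontal distance between tray3 and stack_base below 0.02 m and height (world z) of tray3 below 0.053 m and angle between tray3's own z axis and vertical below 0.1 rad) or (horizontal distance between pot1 and tray3 below 0.02 m and z of pot1 in the frame of tray3 between -0.002 and 0.01 m) or (horizontal distance between pot2 and tray3 below 0.02 m and z of pot2 in the frame of tray3 between -0.002 and 0.01 m) or (horizontal distance between pot3 and tray3 below 0.02 m and z of pot3 in the frame of tray3 between -0.002 and 0.01 m)) and ((horizontal distance between tray4 and stack_base below 0.02 m and height (world z) of tray4 below 0.071 m and angle between tray4's own z axis and vertical below 0.1 rad) or (horizontal distance between pot1 and tray4 below 0.02 m and z of pot1 in the frame of tray4 between -0.002 and 0.01 m) or (horizontal distance between pot2 and tray4 below 0.02 m and z of pot2 in the frame of tray4 between -0.002 and 0.01 m) or (horizontal distance between pot3 and tray4 below 0.02 m and z of pot3 in the frame of tray4 between -0.002 and 0.01 m)) and horizontal distance between tray1 and stack_base below 0.02 m and height (world z) of tray1 below 0.018 m and value of joint lever above 0.85 rad); the robot touches nothing.
It fails at once if a tray was dragged up 30 mm or more while still nested under the tray being lifted ((height (world z) of tray1 above 0.04 m and distance between tray1 and tray2 below 0.03 m) or (height (world z) of tray2 above 0.058 m and distance between tray2 and tray3 below 0.03 m) or (height (world z) of tray3 above 0.076 m and distance between tray3 and tray4 below 0.03 m)).
It fails at once if a bystander (amber bottle, white jar, clear beaker or spatula) was moved more than 40 mm (distance of any of solvent, washjar, beaker, spatula from where it was at the start of the episode above 0.04 m).
Of pot1, pot2, pot3 only 2 to 3 are there at a start; the rules pass over those that are not, and their reading is None.
At some moment in a run one of jar may be knocked a few centimetres aside while the robot is not near it.
Once in a run the grip may slacken for a moment while it holds something.
It also fails if it takes over 210 s, if anything falls off the work surface, if the arm or the gripper's body presses on something with over 40 N, if the wrist force passes 120 N, or if a joint passes its speed limit or range.

## Working session

There is one attempt and no reset: what is moved stays moved. The work goes in short steps, each a Python script; the robot and the scene stay as the last script left them, time stands still between calls to the robot, and variables do not carry over. Pictures are saved under pics/ and viewed, at most 14 in all, crops included, and the job is handed in when it is done.

```bash
mkdir -p pics; python3 - <<'E'
from rig import manip
import cv2,numpy as np
s=manip.sense();print(s['clock'],s['tool_pos'],s['ee_rot'],s['grip_width'])
for n in ['top','side']:
    d=manip.get_image(n);cv2.imwrite(f'pics/{n}0.png',d['img'])
    np.savez(f'{n}0.npz',**d)
    print(n,d['vfov'],d['cx'],d['cy'],d['D'],d['rvec'],d['tvec'],(d['z_map']>0).mean())
E
```

```text
0.0 [ 0.18680238 -0.62194723  0.23784628] [-3.13989741e+00  1.26992951e-04  2.91842867e-01] 1.0045965520490485
top 51.95205629666104 284.50048389925115 202.78214859131748 [-0.01704862  0.          0.          0.          0.        ] [ 2.11423956 -2.15720628  0.19837368] [7.75077836e-04 5.30621175e-01 1.40957797e+00] 0.9962457482993198
side 55.58613176541617 284.60361399772796 209.95150713613987 [-0.01148073  0.          0.          0.          0.        ] [ 2.12225763 -0.04101728  0.01448282] [-0.50976188  0.07945957  1.06019824] 0.9963137755102041
```

View pics/top0.png

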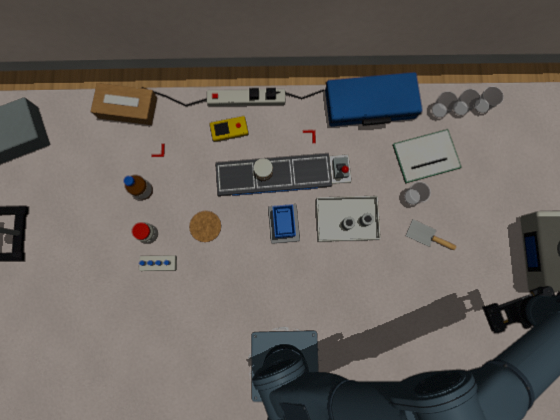

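View pics/side0.png

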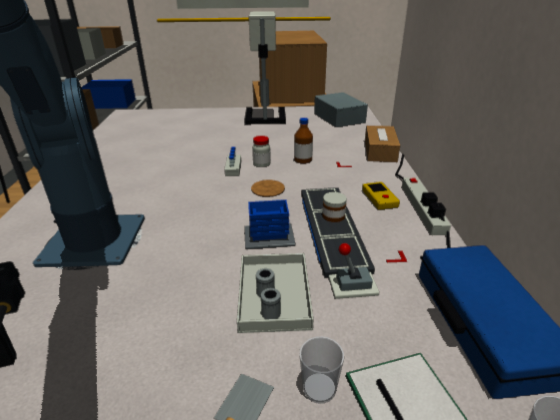

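The top view shows two pots at (347,222) and (366,218) in the bin. The jar is at (263,168) on the plate, the coaster at (205,226), the tray stack at (284,221) with its long side along world x, and the lever ball at (345,169). Next I'll measure these positions.

```bash
cat > h.py <<'E'
import numpy as np,cv2
from rig import manip
def K(d):
    f=210/np.tan(np.radians(d['vfov'])/2); return np.array([[f,0,d['cx']],[0,f,d['cy']],[0,0,1]],float)
def rays(d,uv):
    R=cv2.Rodrigues(np.array(d['rvec'],float))[0];t=np.array(d['tvec'],float).ravel()
    n=cv2.undistortPoints(np.array(uv,float).reshape(-1,1,2),K(d),np.array(d['D'],float))[:,0]
    return R,t,np.c_[n,np.ones(len(n))]
def onplane(d,uv,z):
    R,t,n=rays(d,uv);C=-R.T@t;w=n@R
    return C+w*((z-C[2])/w[:,2])[:,None]
def xyz(d):
    v,u=np.mgrid[0:420,0:560];R,t,n=rays(d,np.c_[u.ravel(),v.ravel()])
    return ((n*d['z_map'].reshape(-1,1)-t)@R).reshape(420,560,3)
def hsv(d): return cv2.cvtColor(d['img'],cv2.COLOR_BGR2HSV)
def blobs(m,amin=20):
    n,l,s,c=cv2.connectedComponentsWithStats(m.astype(np.uint8))
    return [(l==i,s[i,4],c[i]) for i in range(1,n) if s[i,4]>=amin]
def rect(m):
    c=max(cv2.findContours(m.astype(np.uint8),0,2)[0],key=cv2.contourArea);return cv2.boxPoints(cv2.minAreaRect(c))
E
cat > meas.py <<'E'
from h import *
def show(name,d,m,z,amin=15):
    for b,a,c in blobs(m,amin):
        P=onplane(d,[c],z)[0];q=onplane(d,rect(b),z)[:,:2]
        e=np.diff(np.r_[q,q[:1]],axis=0);L=np.hypot(*e.T);i=L.argmax()
        print(name,a,c.round(1),P.round(4),'sides',L[:2].round(3),'long dir',np.degrees(np.arctan2(e[i,1],e[i,0])).round(1),'rc',q.mean(0).round(4))
if __name__=='__main__':
    d=dict(np.load('top0.npz'));X=xyz(d);Z=X[...,2];H=hsv(d)
    reg=(X[...,0]>.25)&(X[...,0]<.85)&(abs(X[...,1])<.4)
    print('bench z',np.median(Z[reg]))
    show('plate',d,reg&(Z>.012)&(Z<.03)&(H[...,2]<130),.02,200)
    show('high60-95',d,reg&(Z>.045)&(Z<.13),.06)
    show('bin',d,reg&(Z>.02)&(Z<.045),.032,100)
    show('coaster',d,reg&(H[...,1]>90)&(H[...,0]<22)&(Z<.02),.006,100)
    show('blue',d,reg&(H[...,1]>120)&(abs(H[...,0]-112)<15),.09,50)
    show('red',d,reg&(H[...,1]>150)&((H[...,0]<8)|(H[...,0]>172)),.104,5)
E
python3 meas.py
```

```text
bench z 0.0007981817609615564
plate 3383 [273.9 174.2] [0.6369 0.0245 0.02  ] sides [0.404 0.125] long dir -86.2 rc [0.638  0.0263]
high60-95 902 [362.9 115.2] [ 0.8322 -0.2888  0.06  ] sides [0.235 0.059] long dir -90.9 rc [ 0.8295 -0.2876]
high60-95 311 [262.8 168. ] [0.6492 0.0612 0.06  ] sides [0.061 0.07 ] long dir 179.1 rc [0.6494 0.0607]
high60-95 64 [344.  168.1] [ 0.6439 -0.2146  0.06  ] sides [0.031 0.028] long dir -91.0 rc [ 0.6443 -0.2128]
high60-95 667 [283.7 220.4] [ 0.4689 -0.0058  0.06  ] sides [0.07  0.108] long dir -176.3 rc [ 0.469  -0.0059]
high60-95 119 [367.2 218.5] [ 0.4696 -0.2843  0.06  ] sides [0.04  0.037] long dir -91.1 rc [ 0.4697 -0.2835]
high60-95 115 [348.5 222.4] [ 0.4579 -0.221   0.06  ] sides [0.037 0.037] long dir 177.2 rc [ 0.4575 -0.2211]
high60-95 28 [166.1 262. ] [0.3393 0.3806 0.06  ] sides [0.02  0.013] long dir -91.1 rc [0.3394 0.381 ]
bin 668 [228.3 127.4] [0.8059 0.1819 0.032 ] sides [0.129 0.071] long dir -79.1 rc [0.8057 0.1815]
bin 423 [295.5 168.4] [ 0.653  -0.0506  0.032 ] sides [0.138 0.151] long dir -148.8 rc [ 0.6666 -0.0494]
bin 2
[... 307 characters left out ...]
106 [231.5 186.7] [0.5925 0.1705 0.032 ] sides [0.1   0.041] long dir -61.9 rc [0.59   0.1718]
bin 328 [349.1 217.7] [ 0.4772 -0.2286  0.032 ] sides [0.216 0.151] long dir -89.2 rc [ 0.4775 -0.2248]
bin 153 [169.1 262. ] [0.3404 0.3779 0.032 ] sides [0.04  0.046] long dir 1.5 rc [0.3405 0.3783]
coaster 770 [204.9 226.1] [0.4617 0.2646 0.006 ] sides [0.104 0.104] long dir 0.9 rc [0.4622 0.2644]
red 10 [237.8 125. ] [0.7876 0.1416 0.104 ] sides [0.01  0.007] long dir -91.0 rc [0.7876 0.1426]
red 52 [310.8 133.8] [ 0.7525 -0.1017  0.104 ] sides [0.037 0.042] long dir 178.1 rc [ 0.745  -0.0939]
red 41 [344.4 168.9] [ 0.6298 -0.2086  0.104 ] sides [0.022 0.021] long dir -46.0 rc [ 0.6295 -0.209 ]
```

```bash
cat >> h.py <<'E'
def pick_yaw(p,yaw):
    best=None
    for k in (-2,-1,0,1,2):
        y=yaw+k*np.pi
        q=manip.ik(p,[np.pi,0,y])
        if q is not None:
            s=np.abs(np.array(q)-manip.sense()['joint_pos']).max()+2*max(0,abs(q[6])-2.3)
            if best is None or s<best[0]-1e-3: best=(s,y)
    return None if best is None else (best[1]+np.pi)%(2*np.pi)-np.pi
def hover(x,y,z,yaw):
    yw=pick_yaw([x,y,z],yaw); manip.move_pose([x,y,z],[np.pi,0,yw]); return yw
def st(tag=''):
    s=manip.sense();print(tag,'t',round(s['clock'],1),'p',np.round(s['tool_pos'],4),'rot',np.round(s['ee_rot'],3),'w',round(s['grip_width'],3),'gf',np.round(s['gripper_force'],1),'F',np.round(s['wrist_force'],1))
    return s
E
python3 - <<'E'
from h import *
hover(.647,.060,.30,0.066);st()
d=manip.get_image('wrist');np.savez('w1.npz',**d);cv2.imwrite('pics/w1.png',d['img'])
R,t,_=rays(d,[[0,0]]);print(-R.T@t,R[2])
E
```

```text
t 3.0 p [0.6471 0.0588 0.2998] rot [-3.141 -0.    -3.077] w 0.998 gf 0.0 F [ 0.  -0.1 -0.4]
[0.5818778  0.05446658 0.44638808] [ 0.25350386  0.015118   -0.96721623]
```

View pics/w1.png

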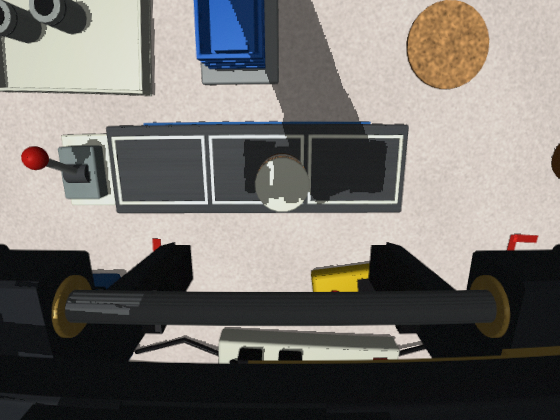

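The wrist view shows the whole plate, with three bays at about (160,170), (258,170) and (355,165). The jar cap is at (282,183), the coaster at (447,44) and the lever ball at (35,158). I'll refine the positions from this picture.

```bash
python3 - <<'E'
from meas import *
d=dict(np.load('w1.npz'));X=xyz(d);Z=X[...,2];H=hsv(d)
top=np.zeros(Z.shape,bool);top[:235]=1
reg=top&(X[...,0]>.3)
show('plate',d,reg&(Z>.012)&(Z<.10)&(X[...,0]>.56)&(X[...,1]>-.19),.02,2000)
out=reg&(H[...,2]>150)&(abs(X[...,0]-.638)<.055)&(X[...,1]>-.17)&(abs(Z-.02)<.008)
ins=cv2.findContours(out.astype(np.uint8),cv2.RETR_CCOMP,2)
pl=reg&(X[...,0]>.57)&(X[...,0]<.71)&(X[...,1]>-.19)&(abs(Z-.02)<.008)&(H[...,2]<110)
show('bayin',d,pl&~out,.02,1500)
m=reg&(Z>.074)&(Z<.095)&(abs(X[...,1]-.06)<.06)&(X[...,0]>.58)
show('jar',d,m,.08,200); print(np.median(X[m],0))
show('coaster',d,top&(H[...,1]>90)&(H[...,0]<22)&(abs(Z-.006)<.012),.006,500)
show('red',d,top&(H[...,1]>150)&((H[...,0]<8)|(H[...,0]>172))&(Z>.08),.104,50)
E
```

```text
plate 27514 [251.9 167.1] [0.6374 0.0196 0.02  ] sides [0.419 0.122] long dir -86.4 rc [0.6387 0.0129]
bayin 15537 [289.5 164.1] [0.6304 0.0693 0.02  ] sides [0.394 0.122] long dir -86.4 rc [0.6381 0.0243]
bayin 5138 [160.4 169.6] [ 0.6479 -0.1035  0.02  ] sides [0.12  0.082] long dir -86.5 rc [ 0.6488 -0.1055]
jar 2318 [281.9 183.8] [0.6468 0.0601 0.08  ] sides [0.061 0.062] long dir -86.4 rc [0.647  0.0602]
[0.646656   0.0600576  0.08042184]
coaster 5706 [447.4  44.1] [0.4628 0.2632 0.006 ] sides [0.107 0.11 ] long dir -84.9 rc [0.4632 0.2646]
red 482 [ 34.6 157.8] [ 0.6293 -0.2151  0.104 ] sides [0.029 0.026] long dir -48.5 rc [ 0.6297 -0.2154]
```

```bash
python3 - <<'E'
from h import *
manip.line_to([.6468,.0601,.15]);manip.line_to([.6468,.0601,.036],v=.08);st('down')
manip.grasp(30);s=st('grasp')
x,y,z=s['tool_pos'];manip.line_to([x,y,.14]);st('lift')
manip.line_to([.463,.264,.14]);manip.pause(.5);st('over')
d=manip.get_image('wrist');np.savez('w2.npz',**d);cv2.imwrite('pics/w2.png',d['img'])
E
```

```text
down t 5.8 p [0.6472 0.0601 0.0365] rot [ 3.142e+00  1.000e-03 -3.076e+00] w 1.002 gf 0.0 F [ 0.4  0.4 -0.1]
grasp t 6.3 p [0.6469 0.0601 0.0361] rot [-3.142  0.    -3.076] w 0.716 gf 30.0 F [-0.2  0.6  0.7]
lift t 7.1 p [0.6461 0.0597 0.1389] rot [-3.141e+00 -2.000e-03 -3.076e+00] w 0.722 gf 30.0 F [-0.7 -0.5 -2.7]
over t 9.6 p [0.463 0.264 0.14 ] rot [-3.142 -0.    -3.076] w 0.725 gf 30.0 F [-0.4 -0.1 -3.1]
```

View pics/w2.png

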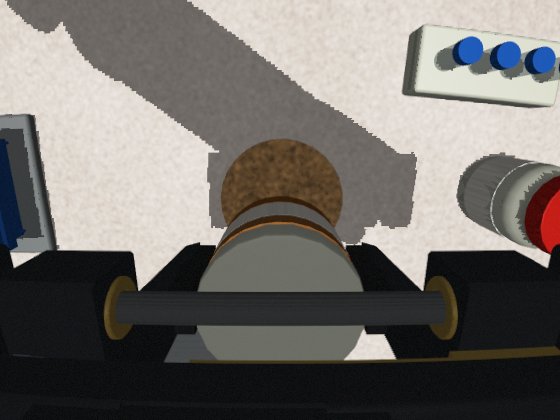

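The jar is held upright between the fingers (centre about (280,300)), and the coaster is directly below and behind it at (282,200). I'll lower it and release.

```bash
python3 - <<'E'
from h import *
manip.line_to([.463,.264,.05]);manip.line_to([.463,.264,.0235],v=.04);s=st('down')
z=.0235
while manip.sense()['wrist_force'][2]<1 and z>.0195:
    z-=.001;manip.line_to([.463,.264,z],v=.02)
st('contact');manip.open();manip.pause(.3);manip.line_to([.463,.264,.15]);st()
# view stack + jar + bin
hover(.53,-.02,.33,-3.078);st()
d=manip.get_image('wrist');np.savez('w3.npz',**d);cv2.imwrite('pics/w3.png',d['img'])
d=manip.get_image('top');np.savez('top1.npz',**d)
from meas import show
X=xyz(d);Z=X[...,2];show('jar',d,(Z>.045)&(Z<.09)&(abs(X[...,0]-.463)<.08)&(abs(X[...,1]-.264)<.1),.066)
E
```

```text
down t 11.2 p [0.463  0.2641 0.0235] rot [ 3.141  0.    -3.075] w 0.72 gf 30.0 F [-0.8 -0.9 -2.9]
contact t 11.7 p [0.4632 0.2641 0.0221] rot [-3.141e+00  1.000e-03 -3.076e+00] w 0.724 gf 30.0 F [-1.5 -2.1  5.3]
 t 13.6 p [0.4626 0.2635 0.1492] rot [-3.141e+00 -1.000e-03 -3.076e+00] w 0.998 gf 0.0 F [ 0.2 -0.4  1.1]
 t 14.8 p [ 0.5296 -0.0187  0.3293] rot [ 3.141e+00 -1.000e-03 -3.076e+00] w 0.996 gf 0.0 F [0.5 0.7 0. ]
jar 307 [202.3 223.2] [0.4638 0.2631 0.066 ] sides [0.06  0.064] long dir -135.6 rc [0.4639 0.2632]
```

View pics/w3.png

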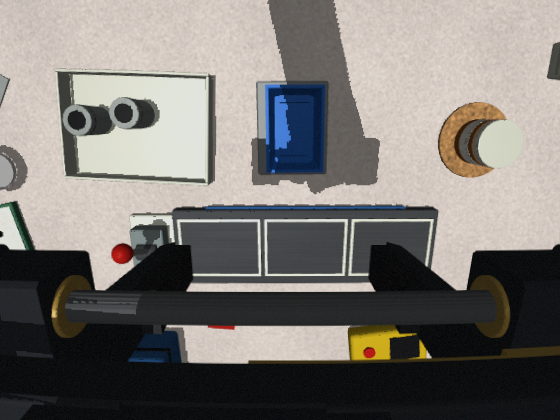

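The jar stands on the coaster at (497,144). The stack rim is at (295,128), the pots at (78,121) and (124,112), and the plate is clear. Next I'll measure the stack and pots.

```bash
python3 - <<'E'
from meas import *
d=dict(np.load('w3.npz'));X=xyz(d);Z=X[...,2];H=hsv(d)
top=np.zeros(Z.shape,bool);top[:235]=1
st_=top&(abs(X[...,1])<.08)&(X[...,0]<.55)&(Z>.0)
print(np.percentile(Z[st_&(Z>.08)],[5,50,95]))
show('rim',d,st_&(Z>.089)&(Z<.1),.094,100)
b=top&(X[...,1]<-.14)&(X[...,0]<.55)
show('pots',d,b&(Z>.052)&(Z<.066),.059,60)
show('bin',d,b&(Z>.025)&(Z<.04),.032,200)
show('plate',d,top&(X[...,0]>.57)&(abs(Z-.02)<.008),.02,1000)
E
```

```text
[0.08166595 0.0936343  0.47598088]
rim 1322 [294.8 127.5] [ 0.4647 -0.0062  0.094 ] sides [0.067 0.1  ] long dir 5.4 rc [ 0.4667 -0.0064]
pots 811 [124.6 112.6] [ 0.4585 -0.2219  0.059 ] sides [0.042 0.038] long dir -87.3 rc [ 0.4585 -0.2216]
pots 779 [ 78.  119.6] [ 0.4698 -0.2846  0.059 ] sides [0.043 0.039] long dir -77.2 rc [ 0.4699 -0.285 ]
bin 1347 [100.  113.5] [ 0.4607 -0.2694  0.032 ] sides [0.154 0.196] long dir -88.5 rc [ 0.4773 -0.2393]
plate 7725 [295.  220.7] [0.599  0.0074 0.02  ] sides [0.459 0.044] long dir -86.4 rc [ 0.5995 -0.0102]
```

```bash
python3 - <<'E'
from h import *
hover(.4667,-.0064,.17,-3.055)
manip.line_to([.4667,-.0064,.0805],v=.08);st('down')
manip.grasp(25);s=st('grasp');x,y,z=s['tool_pos']
manip.line_to([x,y,.0805+.024],v=.05);st('lift')
d=manip.get_image('side');np.savez('s1.npz',**d);cv2.imwrite('pics/s1.png',cv2.resize(d['img'][150:270,200:350],None,fx=4,fy=4))
E
```

```text
down t 16.9 p [ 0.4671 -0.0064  0.0809] rot [-3.141e+00  1.000e-03 -3.055e+00] w 1.0 gf 0.0 F [ 0.   0.1 -0.4]
grasp t 17.4 p [ 0.4669 -0.0064  0.0807] rot [-3.141  0.    -3.055] w 0.766 gf 25.0 F [-0.1  0.3  1.9]
lift t 18.0 p [ 0.4669 -0.0066  0.1046] rot [-3.141  0.    -3.055] w 0.772 gf 25.0 F [-0.6  0.9 -0.9]
```

View pics/s1.png

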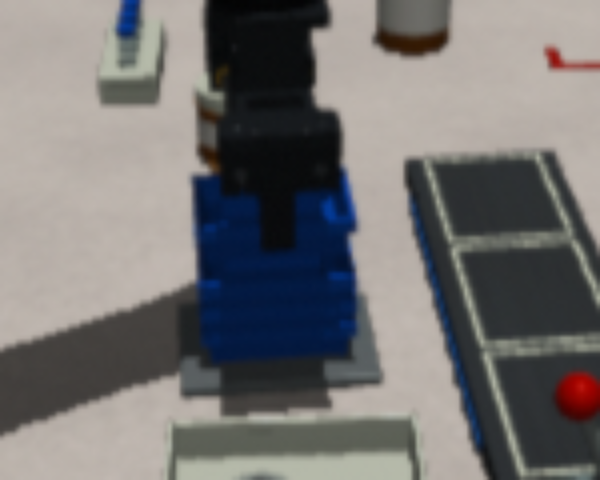

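The top tray is clearly separated and the others stay nested (the lifted rim is at crop (275,190), the next rim at about 275). The weight of about 0.9 N also matches a single tray. I'll place it in bay 1.

```bash
cat > place.py <<'E'
from h import *
PY=.063;PC=np.array([.639,.0253])
def bay(i): return PC+np.array([-np.sin(PY),np.cos(PY)])*{1:.13,2:0,3:-.13}[i]
def place_tray(i,tip=.0135):
    s=manip.sense();x,y,_=s['tool_pos'];manip.line_to([x,y,.2]);st('up')
    b=bay(i);yw=hover(b[0],b[1],.16,PY+np.pi/2);manip.pause(.3);st('over')
    d=manip.get_image('wrist');np.savez(f'wt{i}.npz',**d);cv2.imwrite(f'pics/wt{i}.png',d['img'])
    d=manip.get_image('side');np.savez(f'st{i}.npz',**d);cv2.imwrite(f'pics/st{i}.png',d['img'])
def lower(i,z0,zmin,F=2):
    b=bay(i);f0=manip.sense()['wrist_force'][2];manip.line_to([*b,z0+.03]);z=z0+.004;manip.line_to([*b,z],v=.05)
    while manip.sense()['wrist_force'][2]<f0+F and z>zmin: z-=.001;manip.line_to([*b,z],v=.02)
    st('contact');manip.open();manip.pause(.3);manip.line_to([*b,.2]);st('released')
E
python3 -c "
from place import *
place_tray(1)"
```

```text
up t 18.8 p [ 0.4662 -0.0068  0.1993] rot [-3.141e+00 -1.000e-03 -3.055e+00] w 0.769 gf 25.0 F [-0.1  0.2 -0.6]
over t 20.2 p [0.6309 0.1543 0.1605] rot [-3.141e+00 -1.000e-03 -1.509e+00] w 0.768 gf 25.0 F [-0.6  0.5 -0.7]
```

View pics/wt1.png

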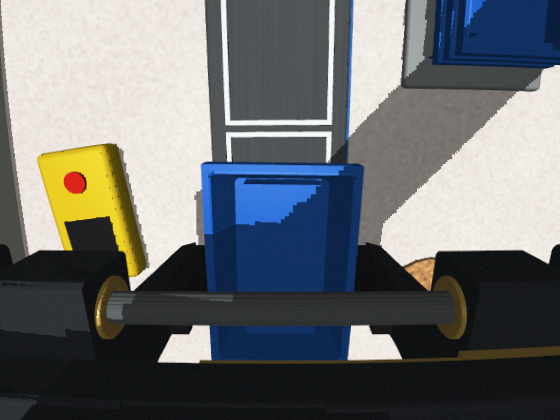

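The tray hangs level in the grip (rim (203–362, 163+)), aligned with the row and clear of the stack. I'll lower it, then measure where it sits.

```bash
cat > chk.py <<'E'
from meas import *
from place import bay
def check(f='w4',look=(.56,-.02,.36)):
    hover(*look,-3.078)
    d=manip.get_image('wrist');np.savez(f+'.npz',**d);cv2.imwrite(f'pics/{f}.png',d['img'])
    X=xyz(d);Z=X[...,2];H=hsv(d);B=(H[...,1]>120)&(abs(H[...,0]-112)<15)
    top=np.zeros(Z.shape,bool);top[:240]=1
    show('trays',d,top&B&(X[...,0]>.56)&(X[...,0]<.72)&(X[...,1]>-.2)&(abs(Z-.05)<.006),.05,200)
    s=top&(abs(X[...,1])<.07)&(X[...,0]<.54)&(Z>.03)&(Z<.1); zr=np.percentile(Z[s],97);print('stack top',zr)
    show('stack',d,s&(Z>zr-.006),zr,100)
    show('pots',d,top&(X[...,1]<-.14)&(X[...,0]<.55)&(Z>.052)&(Z<.066),.059,60)
    show('potsT',d,top&(X[...,0]>.56)&(X[...,0]<.71)&(X[...,1]>-.18)&(Z>.071)&(Z<.085),.0775,60)
    d=manip.get_image('top');X=xyz(d);Z=X[...,2];H=hsv(d);B=(H[...,1]>120)&(abs(H[...,0]-112)<15)
    show('TOPtray',d,B&(X[...,0]>.56)&(X[...,0]<.72)&(X[...,1]>-.2)&(X[...,1]<.25)&(Z<.09),.04,100)
    show('TOPpot',d,(X[...,0]>.56)&(X[...,0]<.71)&(X[...,1]>-.18)&(X[...,1]<.25)&(Z>.068)&(Z<.09),.0775,40)
    show('TOPjar',d,(Z>.045)&(Z<.09)&(abs(X[...,0]-.463)<.09)&(abs(X[...,1]-.264)<.1),.066)
    show('TOPlev',d,(H[...,1]>150)&((H[...,0]<8)|(H[...,0]>172))&(Z>.06)&(X[...,1]<-.16)&(X[...,1]>-.25)&(X[...,0]>.55)&(X[...,0]<.75),.104,10)
E
python3 -c "
from place import *
lower(1,.0335,.032)
from chk import *
check();print(bay(1),bay(2))"
```

```text
contact t 22.0 p [0.6309 0.1552 0.0367] rot [-3.141  0.    -1.508] w 0.771 gf 25.0 F [-1.  -0.3  2.5]
released t 24.0 p [0.6303 0.1547 0.1988] rot [ 3.140e+00 -1.000e-03 -1.508e+00] w 1.0 gf 0.0 F [ 0.  -0.  -0.5]
stack top 0.07742683626301017
stack 1104 [295.6 101.8] [ 0.4628 -0.0065  0.0774] sides [0.066 0.099] long dir 5.3 rc [ 0.4666 -0.0063]
pots 732 [134.8  90.3] [ 0.4587 -0.222   0.059 ] sides [0.039 0.041] long dir -87.4 rc [ 0.4584 -0.2219]
pots 712 [90.4 97.3] [ 0.4702 -0.2845  0.059 ] sides [0.041 0.038] long dir -87.7 rc [ 0.4706 -0.2846]
TOPjar 313 [201.1 232.2] [0.4341 0.2667 0.066 ] sides [0.062 0.064] long dir -135.5 rc [0.4333 0.2669]
TOPlev 40 [344.4 168.9] [ 0.6299 -0.2089  0.104 ] sides [0.022 0.021] long dir -46.0 rc [ 0.6295 -0.209 ]
[0.63081542 0.1550421 ] [0.639  0.0253]
```

View pics/w4.png

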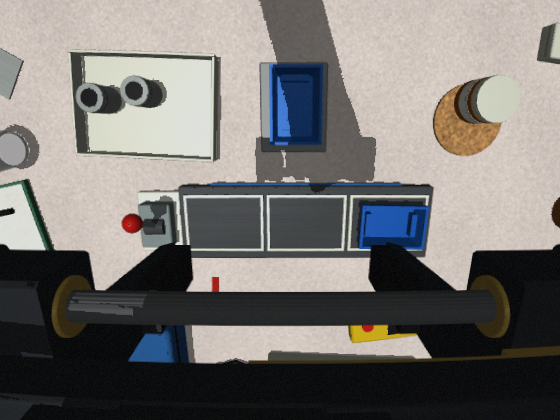

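The tray sits in bay 1 at (392,226), three trays remain stacked, and the jar was knocked about 29 mm back toward the robot (now (494,98) here). I'll put the jar back on the coaster and find out why the tray mask came up empty.

```bash
python3 - <<'E'
from meas import *
d=dict(np.load('w4.npz'));X=xyz(d);Z=X[...,2];H=hsv(d);B=(H[...,1]>120)&(abs(H[...,0]-112)<15)
m=B&(X[...,0]>.57)&(X[...,0]<.72)&(X[...,1]>.06);m[245:]=0;m[:200]=0
print(m.sum(),np.percentile(Z[m],[2,25,50,75,90,98]))
show('tray',d,m,.05,300)
show('rim',d,m&(Z>.045),.05,50)
n=(Z>.06)&(Z<.08)&(X[...,0]<.52)&(X[...,1]>.18);n[240:]=0
show('jar',d,n,.066,200)
P=onplane(d,[[494,98]],.066)[0];print(P)
E
```

```text
5 [0.01987949 0.02207007 0.04157904 0.04218676 0.0422221  0.04224095]
jar 1768 [497.   98.6] [0.4358 0.2655 0.066 ] sides [0.065 0.064] long dir -84.8 rc [0.4366 0.2662]
[0.43544864 0.26101294 0.066     ]
```

```bash
sed -i 's/^def hsv(d): return cv2.cvtColor(d\[.img.\],cv2.COLOR_BGR2HSV)/&.astype(int)/' h.py
python3 - <<'E'
from h import *
hover(.435,.266,.15,-3.078)
manip.line_to([.435,.266,.0225],v=.1);manip.grasp(30);s=st('g');x,y,_=s['tool_pos']
manip.line_to([x,y,.04]);manip.line_to([.463,.264,.04]);st('over')
z=.0245;manip.line_to([.463,.264,z],v=.05)
while manip.sense()['wrist_force'][2]<1 and z>.019:
    z-=.001;manip.line_to([.463,.264,z],v=.02)
st('c');manip.open();manip.pause(.3);manip.line_to([.463,.264,.15])
from chk import check
check('w5')
E
```

```text
g t 28.4 p [0.4351 0.2663 0.0227] rot [ 3.141  0.    -3.078] w 0.72 gf 30.0 F [-0.6  0.6  1.9]
over t 29.0 p [0.4632 0.2634 0.0393] rot [-3.141e+00 -1.000e-03 -3.080e+00] w 0.725 gf 30.0 F [-0.3  0.9 -2.7]
c t 30.2 p [0.4632 0.2641 0.0227] rot [-3.141e+00  1.000e-03 -3.078e+00] w 0.721 gf 30.0 F [-3.  -4.1 13.4]
trays 524 [397.9 215.7] [0.6114 0.1601 0.05  ] sides [0.055 0.105] long dir -87.7 rc [0.6221 0.1548]
stack top 0.07754344811366425
stack 1138 [295.1 101.8] [ 0.4626 -0.0062  0.0775] sides [0.066 0.099] long dir 5.2 rc [ 0.4664 -0.0066]
pots 730 [134.2  90.7] [ 0.4587 -0.2219  0.059 ] sides [0.039 0.041] long dir -92.9 rc [ 0.4588 -0.2224]
pots 703 [89.8 97.7] [ 0.4703 -0.2846  0.059 ] sides [0.041 0.038] long dir -87.8 rc [ 0.4701 -0.2851]
TOPtray 596 [235.3 175.7] [0.6292 0.1566 0.04  ] sides [0.102 0.072] long dir -87.1 rc [0.63   0.1567]
TOPjar 308 [202.3 223.6] [0.4626 0.2631 0.066 ] sides [0.063 0.063] long dir 0.9 rc [0.463  0.2623]
TOPlev 40 [344.4 168.9] [ 0.6299 -0.2089  0.104 ] sides [0.022 0.021] long dir -46.0 rc [ 0.6295 -0.209 ]
```

Jar is back on the coaster and the bay 1 tray is within 2 mm of its centre. Next, the second tray into bay 2.

```bash
python3 - <<'E'
from place import *
hover(.4665,-.0064,.15,-3.05)
manip.line_to([.4665,-.0064,.0628],v=.08);st('down')
manip.grasp(25);s=st('grasp');x,y,z=s['tool_pos']
manip.line_to([x,y,.0628+.024],v=.05);manip.pause(.3);s=st('lift')
print('F avg',np.mean([ (manip.pause(.02),manip.sense()['wrist_force'][2])[1] for _ in range(10)]))
d=manip.get_image('side');cv2.imwrite('pics/s2.png',cv2.resize(d['img'][150:270,200:350],None,fx=4,fy=4))
E
```

```text
down t 35.7 p [ 0.4669 -0.0064  0.0632] rot [-3.142e+00  1.000e-03 -3.050e+00] w 1.002 gf 0.0 F [-0.1 -1.1  0.3]
grasp t 36.1 p [ 0.4667 -0.0064  0.063 ] rot [-3.141  0.    -3.05 ] w 0.768 gf 24.9 F [-0.3 -0.4  2.8]
lift t 37.1 p [ 0.4666 -0.0064  0.0866] rot [ 3.141 -0.    -3.05 ] w 0.767 gf 24.9 F [ 0.5 -0.2 -0.8]
F avg -0.8763869329268497
```

View pics/s2.png

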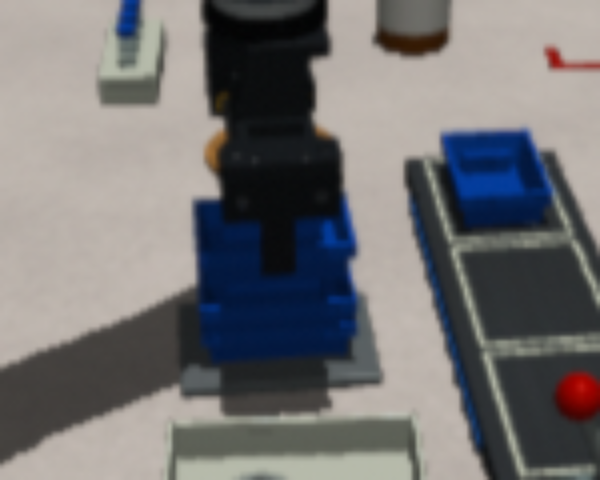

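One tray is lifted (rim at crop (275,210)), two remain nested (about 300–350), and the first tray sits in bay 1. The measured load matches one tray.

```bash
python3 - <<'E'
from place import *
place_tray(2);lower(2,.0335,.032)
from chk import *
check('w6')
E
```

```text
up t 38.2 p [ 0.466  -0.0066  0.1992] rot [-3.142e+00 -1.000e-03 -3.050e+00] w 0.765 gf 24.9 F [ 0.  -0.2 -1.2]
over t 39.8 p [0.6389 0.025  0.1601] rot [3.142 0.    1.634] w 0.77 gf 24.9 F [ 0.2  0.  -0.6]
contact t 41.6 p [0.6389 0.0253 0.037 ] rot [-3.141  0.     1.634] w 0.771 gf 25.0 F [-2.   0.3  5.5]
released t 43.6 p [0.6383 0.0252 0.1989] rot [-3.14   0.     1.634] w 1.002 gf 0.0 F [-0.  -0.2 -1.2]
trays 979 [251.1 111.6] [0.6402 0.0253 0.05  ] sides [0.1   0.068] long dir 93.5 rc [0.6386 0.0241]
trays 1071 [155.7 112.2] [0.6322 0.1574 0.05  ] sides [0.104 0.067] long dir 93.0 rc [0.6308 0.1554]
stack top 0.059511409487776855
stack 455 [267.2 214.2] [ 0.4986 -0.0048  0.0595] sides [0.067 0.058] long dir 93.7 rc [ 0.4893 -0.0042]
pots 100 [549.7 206.6] [ 0.5372 -0.43    0.059 ] sides [0.012 0.038] long dir -147.6 rc [ 0.5343 -0.4319]
pots 191 [451.3 235.5] [ 0.4827 -0.2825  0.059 ] sides [0.04  0.015] long dir 93.2 rc [ 0.4842 -0.2817]
pots 68 [410.  237.4] [ 0.4759 -0.2194  0.059 ] sides [0.027 0.006] long dir 93.3 rc [ 0.4766 -0.2192]
TOPtray 591 [235.3 175.6] [0.6294 0.1566 0.04  ] sides [0.102 0.071] long dir -87.4 rc [0.6301 0.1567]
TOPjar 311 [202.3 223.7] [0.4623 0.2628 0.066 ] sides [0.063 0.063] long dir 0.9 rc [0.463  0.2623]
TOPlev 40 [344.4 168.9] [ 0.6299 -0.2089  0.104 ] sides [0.022 0.021] long dir -46.0 rc [ 0.6295 -0.209 ]
```

Both trays are within 2 mm of their bay centres. Now the pots.

```bash
cat > pot.py <<'E'
from place import *
def pot(p,c,tag):
    hover(*p,.16,np.radians(-79.5))
    manip.line_to([*p,.037],v=.1);st('down');manip.grasp(35);s=st('grasp');x,y,_=s['tool_pos']
    manip.line_to([x,y,.2]);st('up');hover(*c,.2,PY+np.pi/2);manip.pause(.3)
    manip.line_to([*c,.10]);s=st('over')
    d=manip.get_image('side');np.savez('p.npz',**d);cv2.imwrite(f'pics/{tag}.png',cv2.resize(d['img'][100:300,200:420],None,fx=2.7,fy=2.7))
def down(c):
    f0=manip.sense()['wrist_force'][2];z=.062;manip.line_to([*c,z],v=.05)
    while manip.sense()['wrist_force'][2]<f0+3 and z>.0535: z-=.001;manip.line_to([*c,z],v=.02)
    st('contact')
E
python3 -c "
from pot import *
pot((.4587,-.222),(.6306,.1555),'p1')"
```

```text
down t 47.5 p [ 0.4591 -0.2222  0.0375] rot [-3.141e+00 -1.000e-03 -1.388e+00] w 0.998 gf 0.0 F [-0.3  0.4 -0.3]
grasp t 48.3 p [ 0.4588 -0.222   0.037 ] rot [-3.141 -0.    -1.388] w 0.443 gf 35.0 F [0.5 0.3 0.5]
up t 49.5 p [ 0.4581 -0.2217  0.1991] rot [ 3.140e+00  1.000e-03 -1.387e+00] w 0.448 gf 35.0 F [ 0.7  0.6 -2.5]
over t 52.4 p [0.6313 0.1559 0.1009] rot [ 3.140e+00 -1.000e-03  1.634e+00] w 0.448 gf 35.0 F [ 0.7  0.2 -1.3]
```

View pics/p1.png

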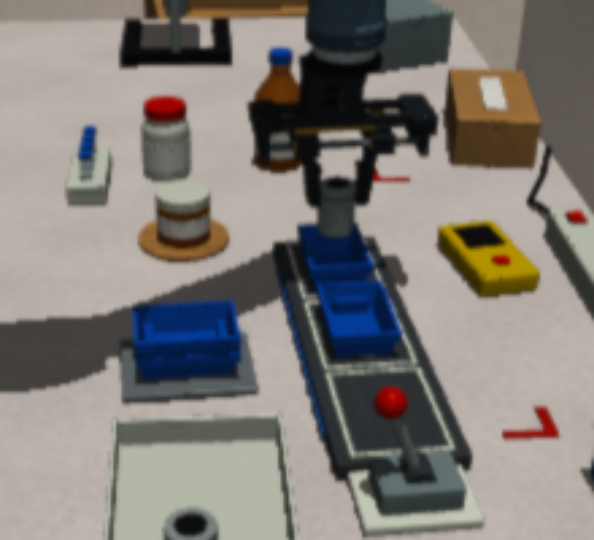

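The pot is held upright above the bay 1 tray (crop (337,205)) and the jar is on its coaster. I'll lower and release, then fetch the second pot.

```bash
python3 -c "
from pot import *
down((.6306,.1555));manip.open();manip.pause(.3);manip.line_to([.6306,.1555,.2]);st('rel')
pot((.4703,-.2846),(.6388,.0246),'p2')"
```

```text
contact t 55.1 p [0.6307 0.1556 0.0556] rot [3.141 0.    1.634] w 0.443 gf 35.0 F [-2.8 -1.2  4.6]
rel t 57.3 p [0.63   0.1552 0.1989] rot [-3.14   0.     1.634] w 1.001 gf 0.0 F [-0.   0.1 -0.9]
down t 60.4 p [ 0.4708 -0.2848  0.0376] rot [3.141e+00 1.000e-03 1.754e+00] w 1.001 gf 0.0 F [-0.4  1.   0.5]
grasp t 61.2 p [ 0.4704 -0.2846  0.037 ] rot [3.141 0.    1.754] w 0.447 gf 35.0 F [-1.1  0.5  0.3]
up t 62.5 p [ 0.4698 -0.2844  0.1991] rot [-3.140e+00 -1.000e-03  1.754e+00] w 0.448 gf 35.0 F [ 0.6 -0.3 -0.8]
over t 64.9 p [0.6395 0.0249 0.1009] rot [ 3.14  -0.     1.634] w 0.447 gf 35.0 F [ 0.2  0.2 -1. ]
```

View pics/p2.png

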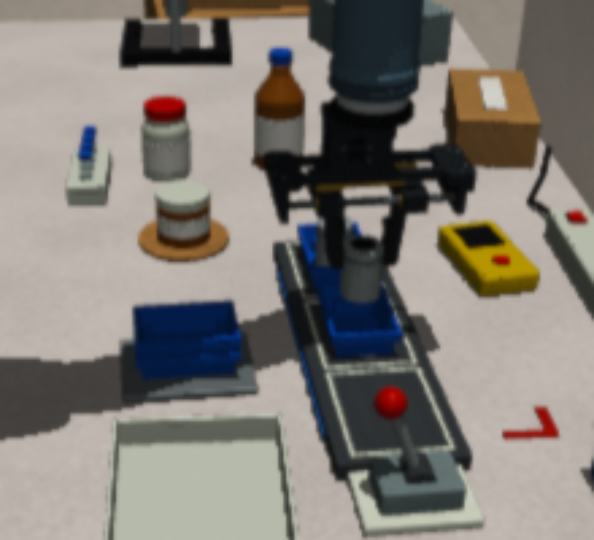

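The second pot is held upright over the bay 2 tray (crop (362,270)), and the bin is now empty. I'll lower and release it, then verify.

```bash
python3 -c "
from pot import *
down((.6388,.0246));manip.open();manip.pause(.3);manip.line_to([.6388,.0246,.2]);st('rel')
from chk import *
check('w7',(.56,-.02,.36))
"
```

```text
contact t 67.6 p [0.639  0.0246 0.0555] rot [3.141 0.    1.634] w 0.445 gf 35.0 F [-2.3  0.1  4. ]
rel t 69.9 p [0.6381 0.0244 0.1989] rot [-3.14   0.     1.634] w 1.003 gf 0.0 F [-1.1 -0.5  0.5]
trays 973 [251.  111.7] [0.64   0.0254 0.05  ] sides [0.1   0.068] long dir 93.5 rc [0.6386 0.0241]
trays 1063 [155.9 112.1] [0.6323 0.157  0.05  ] sides [0.104 0.067] long dir 93.0 rc [0.6308 0.1553]
stack top 0.059476906990022435
stack 463 [267.1 214.2] [ 0.4985 -0.0047  0.0595] sides [0.067 0.058] long dir 93.7 rc [ 0.4893 -0.0043]
pots 96 [549.7 206.8] [ 0.5369 -0.43    0.059 ] sides [0.011 0.039] long dir -146.5 rc [ 0.5342 -0.4318]
potsT 759 [149.3 112.9] [0.6304 0.1553 0.0775] sides [0.04  0.039] long dir 113.3 rc [0.6303 0.1551]
potsT 785 [251.7 112.3] [0.6384 0.022  0.0775] sides [0.038 0.039] long dir 93.5 rc [0.638  0.0216]
TOPtray 449 [235.6 176. ] [0.628  0.1555 0.04  ] sides [0.102 0.072] long dir -87.1 rc [0.63   0.1567]
TOPpot 110 [234.  173.1] [0.6291 0.157  0.0775] sides [0.037 0.038] long dir 179.8 rc [0.6276 0.1555]
TOPjar 309 [202.3 223.6] [0.4625 0.2631 0.066 ] sides [0.063 0.063] long dir 0.9 rc [0.463  0.2623]
TOPlev 39 [344.5 169. ] [ 0.6296 -0.209   0.104 ] sides [0.021 0.021] long dir -64.1 rc [ 0.6288 -0.2093]
```

```bash
ls pics/w7.png
```

```text
pics/w7.png
```

View pics/w7.png

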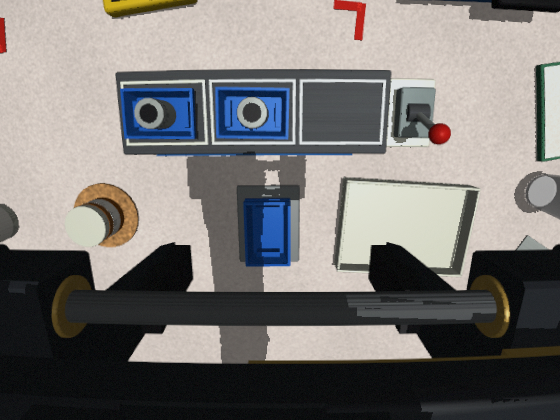

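Both pots stand in their trays in bays 1 and 2, at (150,113) and (252,112). Two trays are still nested at (267,232), the jar is on its coaster and the lever ball is at (440,133). I'll push the lever.

```bash
python3 - <<'E'
from place import *
ex=np.array([np.cos(PY),np.sin(PY)]);ey=np.array([-ex[1],ex[0]])
L=lambda a:(PC-.235*ey+a*ex)
manip.grasp(10);hover(*L(-.085),.2,PY);manip.line_to([*L(-.085),.09]);st('start')
manip.line_to([*L(-.02),.09],v=.08);st()
a=-.02
while a<.026:
    a+=.003;manip.line_to([*L(a),.09],v=.05);f=manip.sense()['wrist_force'][:2]@ex
    if f<-10: break
st(f'a={a:.3f}')
manip.line_to([*L(a-.04),.09],v=.1);manip.line_to([*L(a-.04),.22]);st()
from chk import *
check('w8')
d=manip.get_image('top');X=xyz(d);H=hsv(d);Z=X[...,2]
m=(H[...,1]>150)&((H[...,0]<8)|(H[...,0]>172))&(Z>.06)&(X[...,1]<-.12)&(X[...,1]>-.26)&(X[...,0]>.55)&(X[...,0]<.78)
show('lever',d,m,.104,5);print('full at',L(.038),'pivot',L(0))
E
```

```text
start t 74.3 p [ 0.5699 -0.2145  0.0911] rot [ 3.141e+00 -2.000e-03  6.300e-02] w 0.003 gf 0.0 F [-0.4 -0.4  0.1]
 t 75.3 p [ 0.6335 -0.2106  0.09  ] rot [3.142 0.    0.063] w 0.005 gf 0.0 F [-0.4 -0.9  0.1]
a=0.025 t 79.0 p [ 0.674  -0.2081  0.0894] rot [-3.141  0.011  0.062] w 0.007 gf 8.3 F [-15.4   0.6   9.9]
 t 80.6 p [ 0.6382 -0.21    0.2189] rot [-3.141e+00  2.000e-03  6.300e-02] w 0.002 gf 0.0 F [-0.1 -0.1 -0.2]
trays 977 [249.1 112.1] [0.6396 0.0255 0.05  ] sides [0.099 0.068] long dir 93.3 rc [0.6387 0.0249]
trays 1072 [154.2 112.8] [0.6322 0.1566 0.05  ] sides [0.104 0.068] long dir 92.8 rc [0.6308 0.1555]
stack top 0.05946641613185544
stack 412 [264.3 214. ] [ 0.4989 -0.0026  0.0595] sides [0.066 0.058] long dir 93.4 rc [ 0.4894 -0.004 ]
pots 94 [548.7 205.4] [ 0.5373 -0.4301  0.059 ] sides [0.011 0.036] long dir -147.9 rc [ 0.5351 -0.4313]
potsT 787 [249.8 112.4] [0.6384 0.0219 0.0775] sides [0.038 0.039] long dir 93.2 rc [0.6382 0.0216]
potsT 769 [147.5 113.6] [0.6303 0.1551 0.0775] sides [0.04  0.039] long dir 117.5 rc [0.63  0.155]
TOPtray 448 [235.6 176. ] [0.628  0.1555 0.04  ] sides [0.102 0.072] long dir -87.1 rc [0.63   0.1567]
TOPpot 109 [234. 173.] [0.6295 0.157  0.0775] sides [0.037 0.034] long dir -91.1 rc [0.6293 0.1555]
TOPjar 309 [202.3 223.7] [0.4623 0.263  0.066 ] sides [0.063 0.063] long dir 0.9 rc [0.463  0.2623]
TOPlev 33 [342.5 150.4] [ 0.6932 -0.2052  0.104 ] sides [0.021 0.017] long dir 177.4 rc [ 0.6945 -0.2053]
lever 33 [342.5 150.4] [ 0.6932 -0.2052  0.104 ] sides [0.021 0.017] long dir 177.4 rc [ 0.6945 -0.2053]
full at [ 0.69171982 -0.20684138] pivot [ 0.65379521 -0.2092338 ]
```

View pics/w8.png

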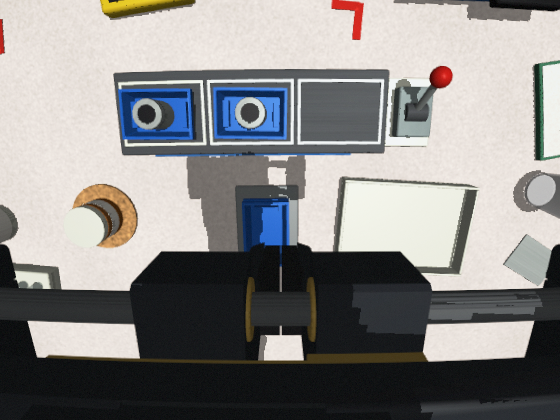

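The lever ball is at (441,77), leaning fully away and within 2 mm of its end position. Pots, trays and jar are unchanged, and the robot touches nothing, so I'm handing in.

```bash
python3 -c "
from rig import manip
print(manip.close_job())"
```

```text
the job is handed in; nothing more can be done
None
```

The job is handed in (no verdict was returned): by my last images the jar is on the coaster after one re-seat when it was knocked aside, both pots stand in their own trays in bays 1 and 2, two trays remain nested on the stack, and the lever is fully over.

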